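# Release the eccentric cam and close the jig's slide on the offcut

## Robot

A 6-joint arm with a two-finger parallel gripper is mounted at the origin on a cart in front of the work surface, level with it; the furniture and walls round the work are solid. World frame = base frame: x ahead of the robot, y to its left, z up, the work surface at z = 0. Lengths are in m, angles in rad, forces in N, time in s.
With the tool pointing down it reaches from about 0.275 to 0.975 m from the base axis. Payload 8.4 kg.
Tool frame: the origin (TCP) lies at the very end of the fingers, on their centre line; the grasp point (between the pads) lies 19 mm behind it; z points along the fingers, y is the line along which they close (so a half turn about z gives the same grasp; the last joint's range is limited). The gripper opens to 92 mm and grips with 3 to 60 N. Pads are 20 mm wide; open, the fingers measure 128 mm over their backs; the gripper's body (75 mm by 189 mm) begins 69 mm behind the grasp point.
Start: joints at [1.158, 0.353, 1.633, -0, 1.155, -0.002], TCP at [0.25, 0.573, 0.215] pointing down, gripper open.
Joint ranges: [-2.63, 2.63], [-0.92, 2.1], [0.06, 2.66], [-1.3, 4.44], [0, 2.69], [-3.02, 3.02]. Speed limits (rad/s): [2.22, 2.22, 2.79, 3.14, 3.14, 3.14].

## Interface

Orientations are given as [roll, pitch, yaw] about the fixed x, y, z axes, in that order (R = Rz(yaw) Ry(pitch) Rx(roll)).
In Python, from workcell import bot gives the robot as it stands.
- The arm moves only by the tool drive_tool, never from a script. Its argument "series" is a list of rows, each a list of 3 entries, a list of its own where there are three numbers: the shift along the tool's x, y, z in cm, then the turn, a rotation vector about the tool's x, y, z in degrees, then the finger opening in cm, from 0 to 9.19. A call has 1 to 12 rows; each row is the pose to reach, as a shift and turn from the pose commanded when the call began, along the tool's axes at that moment; what a row does not reach only later rows make up. A row lasts 1/10 s, in which the tool goes at most 50 mm and 8.59 degrees, less where a joint would pass 70% of its speed; a pose out of reach is approached as far as the arm can. A call with a gripper value outside its range is refused whole. The fingers move at their own pace and stop on an object; the grip force is fixed at half the most. Time passes only in rows, so rows that repeat a pose let the fingers close. It gives the time, the measured TCP pose, the force, the opening and the grip force at its end, in the units of the state.
- bot.observe(): the state, without advancing time (a new reading comes with each control period).
- bot.grab_frame(name): name is "scene" or "top" or "wrist"; returns a dict with "color" (400x640x3 uint8, red, green, blue), "K" (3x3 intrinsics, pixels), "world_to_cam" (4x4, takes a point from world to camera coordinates); the wrist camera has in their place "mount" (4x4, takes a point from camera to tool coordinates, whose origin is the TCP and whose axes are the flange's). Camera axes: x right, y down, z forward; pixel columns grow to the right and rows downward; lengths in m; the calibration is good to about 2 mm. A picture is of the moment at which its call begins: read the wrist's pose just before it. There is no depth.
- bot.hand_in(): hands the job in; it is judged then, once.
The state is a dict: "time": time; "joint_pos": joint angles; "qd": joint speeds; "joint_efforts": joint torques, N m; "position": TCP position; "ee_rot": TCP orientation; "wrist_force": force on the tool from outside, world axes, zero at the start; "wrist_torque": the same for the moment, N m; "grip_width": opening from 0.0 (shut) to 1.0 (fully open); "gripper_force": force on a finger pad.
Only numpy, scipy, OpenCV 4.12 (cv2) and the standard library are available. Lean on these libraries where they do the work, as an engineer would, in place of code of your own. Each camera call takes 0.05 s, during which the arm holds its last target. There are 200 camera calls.

## Task

Using only the outside of the fingers, without gripping or lifting anything: first turn the eccentric cam by its lever to its low point, with the lever pointing straight out to the left of the jig (seen facing along the slide), then push the follower slide fully forward by its upright tab, so that its crosshead seats the wooden offcut against the end fence. Leave the slide home and the cam at its low point; do not touch the offcut yourself and leave the other things where they lie.

Things in the scene. Friction and masses are not known exactly. Their poses are not given: they have to be found in the camera images.
- jig: Clamping jig on a fixed plywood board, 300 x 215 x 12 mm: x -145 to 155, y -100 to 115 mm from the origin, which is on the worktop. x = forward direction of the slide (away from the robot), y = left, z up. On it: rails, lane guides (15 mm high), and an aluminium end fence with its near face at x 136. Highest: cam knob (top 108 mm above the worktop), slide tab (102).
- follower (a joint): Follower slide, m along jig x: 0 fully back, 0.066 home (offcut on the fence), 0.07 limit; starts 0 to 0.03. Front face of its aluminium crosshead (190 mm along y, 30 along x, 24 to 52 mm up) is at jig x = -40 mm + value: left half meets the cam, right half pushes the offcut. Cam high stops it at 0.042; it gets home only with the cam near low. 3 N friction; stays where left.
- push_tab (a point): Centre of the rear face of the slide's upright tab, 80 mm above the worktop; moves with the slide, axes as the jig. The tab is a dark steel plate 50 mm wide along jig y, 10 thick, 30 to 102 mm above the worktop, on a 58 mm wide bar (top at 31 mm) that reaches 45 mm behind this face. Push it along jig +x.
- cam (a joint): Cam angle, rad: 0 = low point to the slide (lever straight left, jig +y); positive = clockwise from above. Range -0.7 to 2.9, starts 1.6 to 2.7 (lever ahead to ahead-right): turn it anticlockwise to 0; no stop there. Steel disc, radius 28 mm, centre 14 mm off the pivot, 20 to 44 mm above the worktop. Friction 0.35 Nm, 4 N at the knob; stays where left.
- cam_pivot (a point): Point on the cam's upright pivot axis, 60 mm above the worktop, at jig x 44, y 55 mm. Fixed to the jig; its axes are the jig's.
- cam_knob (a point): Centre of the upright knob at the end of the cam's lever: black cylinder, 18 mm diameter, 66 to 108 mm above the worktop (this point 87), 85 mm from the pivot. The lever below is a flat bar 16 mm wide, 58 to 66 mm up. Push the knob sideways along its arc about the pivot. Turns with the cam; y axis points from pivot to knob.
- offcut: Loose softwood offcut, 62 x 110 x 38 mm, in the lane ahead of the right half of the crosshead, its length (own y axis) along jig x, lying on the board (top 50 mm above the worktop). Origin: centre of its underside; seated on the fence it is at jig x 81 mm. Only the slide may push it.
- spark_plug: Bystander, to be left alone: spark plug, 66 mm long, lying on the jig's rear left corner. Origin at the centre of its underside.
- pliers: Bystander, to be left alone: red-handled pliers, 182 mm long, on the worktop right of the jig. Origin at the centre of its underside.
- tape_measure: Bystander, to be left alone: yellow tape measure, 68 x 34 x 58 mm, on the worktop beyond the jig. Origin at the centre of its underside.
- spanner_13: Bystander, to be left alone: spanner, 169 mm long, on the worktop left of the jig. Origin at the centre of its underside.
- driver_red: Bystander, to be left alone: red screwdriver, 209 mm, on the worktop at the right. Origin at the centre of its underside.

How it is judged:
By the outcome, as a careful person would: the job done as asked, in the order asked, and still so for the second after the job is handed in, with the robot touching nothing.
It also fails if it takes over 58 s, if anything falls off the work surface, if the arm or the gripper's body presses on something with over 40 N, if the wrist force passes 120 N, or if a joint passes its speed limit or range.

## Working session

There is one attempt and no reset: what is moved stays moved. The work goes in short steps, Python scripts to look and compute and a tool call to move; the robot and the scene stay as the last step left them, time stands still between calls to the robot, and variables do not carry over. Pictures are saved under pics/ and viewed, at most 10 in all, crops included, and the job is handed in when it is done.

Besides the shell and the picture viewer there is one more tool, called after ">>>" by a JSON object that holds its "name" and its "arguments". drive_tool: Moves the arm, as the interface text tells. Its arguments: {"type":"object","properties":{"series":{"type":"array"}},"required":["series"]}

```bash
mkdir -p pics; ls
python3 - <<'E'
from workcell import bot
import cv2,json
s=bot.observe();print({k:s[k] for k in('time','position','ee_rot','grip_width','wrist_force')})
for n in('top','scene'):
    f=bot.grab_frame(n);cv2.imwrite(f'pics/{n}0.png',f['color'][:,:,::-1]);print(n,f['K'],f['world_to_cam'])
E
```

```text
pics
{'time': 0.0, 'position': array([0.24939024, 0.57252845, 0.21388022]), 'ee_rot': array([-3.14021368e+00, -1.01519193e-05,  2.73076964e+00]), 'grip_width': 1.0001932455058948, 'wrist_force': array([-0.2022801 , -1.16456232, -0.36278919])}
top [[497.16036562   0.         319.58873048]
 [  0.         497.16036562 194.11238627]
 [  0.           0.           1.        ]] [[-0.00489223 -0.99995388 -0.00826434 -0.02422661]
 [-0.98259772  0.00634156 -0.1856381   0.63422627]
 [ 0.18568195  0.00721234 -0.98258343  1.3387833 ]
 [ 0.          0.          0.          1.        ]]
scene [[376.07804256   0.         316.18915584]
 [  0.         376.07804256 203.70336307]
 [  0.           0.           1.        ]] [[ 0.66152555 -0.74965739 -0.01994338 -0.42454246]
 [-0.38425193 -0.31600075 -0.86746411  0.30095426]
 [ 0.64399876  0.58151295 -0.49709987  0.86223107]
 [ 0.          0.          0.          1.        ]]
```

View pics/top0.png

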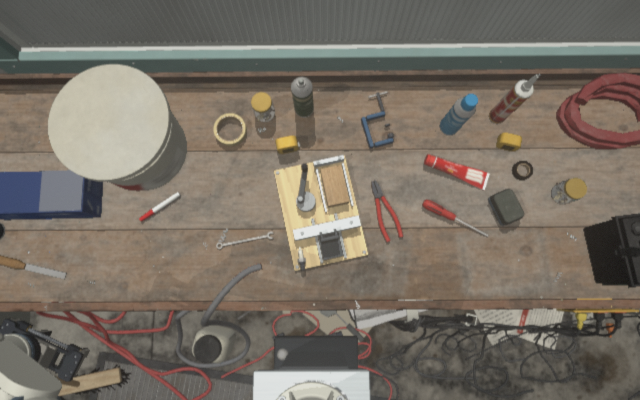

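View pics/scene0.png

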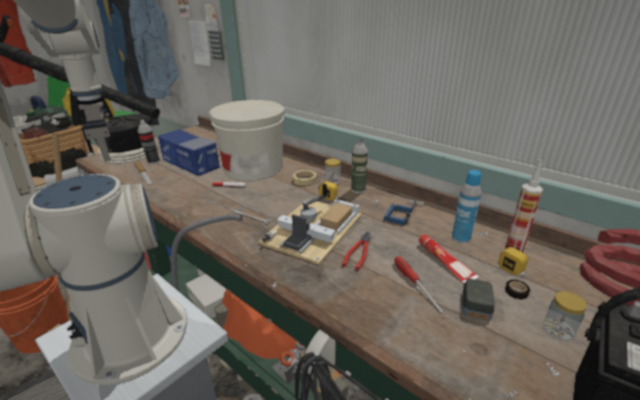

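The top view shows the jig at u 275–367, v 155–270, with the lever pointing roughly ahead and the tab near (330,243). I'll enlarge that region.

Run:
```python
import cv2
i=cv2.imread('pics/top0.png')[145:281,260:380]
cv2.imwrite('pics/crop.png',cv2.resize(i,None,fx=4.4,fy=4.4,interpolation=cv2.INTER_CUBIC))
```

```text
(no output)
```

View pics/crop.png

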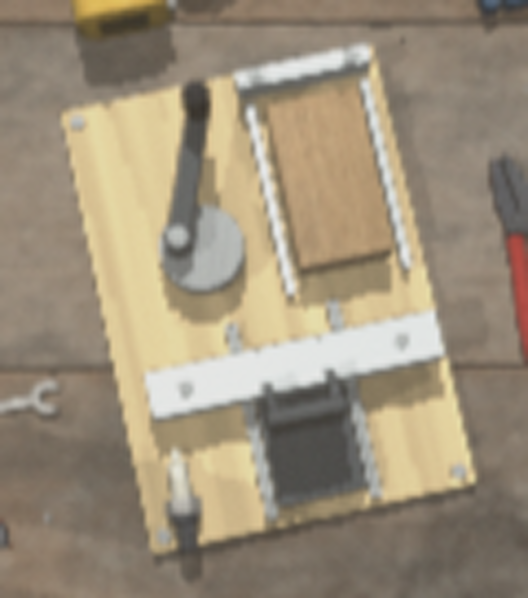

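The enlarged crop shows:
- **Board corners:** (63,115), (372,45), (476,487) and (152,553).
- **Cam:** knob top at (195,95), pivot top at (176,237).
- **Slide:** crosshead front edge from (147,375) to (437,312).
- **Spark plug:** at (183,500).

```bash
cat > h.py <<'E'
from workcell import bot
import numpy as np,cv2
from scipy.optimize import least_squares
def ray(K,W,uv,z):
    R,t=W[:3,:3],W[:3,3];c=-R.T@t
    d=R.T@np.linalg.solve(K,[uv[0],uv[1],1.]);return c+d*(z-c[2])/d[2]
E
python3 - <<'E'
from h import *
f=bot.grab_frame('top');K,W=f['K'],f['world_to_cam']
P=lambda u,v,z:ray(K,W,(u/4.4+260-.4,v/4.4+145-.4),z)[:2]
m=np.array([P(63,115,.012),P(372,45,.012),P(476,487,.012),P(152,553,.012)])
j=np.array([[.155,.115],[.155,-.1],[-.145,-.1],[-.145,.115]])
Rm=lambda a:np.array([[np.cos(a),-np.sin(a)],[np.sin(a),np.cos(a)]])
r=least_squares(lambda p:(j@Rm(p[2]).T+p[:2]-m).ravel(),[.5,0,0]);p=r.x;print(p,r.fun*1e3)
J=lambda q:(np.array(q)-p[:2])@Rm(p[2])
k=J(P(195,95,.108));pv=J(P(176,237,.07));print('knob',k,'pivot',pv,'cam',np.arctan2(k[0]-.044,k[1]-.055))
for q in[(147,375),(437,312),(155,418),(443,355)]:print('xh',J(P(*q,.052)))
print('tab',J(P(308,405,.102)), 'plug',J(P(178,460,.02)),J(P(188,540,.02)))
for n,q in dict(pivot=(.044,.055),knob=k,tab=(-.1,0)).items():print(n,Rm(p[2])@q+p[:2])
E
```

```text
[ 0.5876248  -0.0364089   0.20841226] [ 1.72099553  1.83945142 -0.5945657  -1.63808888  1.14926243 -0.74161318
 -2.27569225  0.54025063]
knob [0.1234628  0.02583648] pivot [0.04504517 0.05616546] cam 1.9225424182969926
xh [-0.0347252   0.09249398]
xh [-0.03455608 -0.09620814]
xh [-0.06251963  0.09306262]
xh [-0.06220012 -0.09369997]
tab [-0.07987236 -0.00150258] plug [-0.08878246  0.08523237] [-0.14008469  0.08941501]
pivot [0.6192928  0.02650484]
knob [0.7030702  0.01441379]
tab [ 0.48978874 -0.05709957]
```

```bash
cat >> h.py <<'E'
from scipy.spatial.transform import Rotation as Ro
A=.2084;J0=np.array([.5876,-.0364]);R2=np.array([[np.cos(A),-np.sin(A)],[np.sin(A),np.cos(A)]])
PIV=J0+R2@[.044,.055]
def push(c,gap,z,r=.085):   # TCP pose with tool x along anticlockwise tangent, gap behind knob centre
    ph=A+np.pi/2-c;u=np.array([np.cos(ph),np.sin(ph)]);t=np.array([-u[1],u[0]])
    return np.r_[PIV+r*u-gap*t,z],ph+np.pi/2
def rows(tg,start=None):
    s=bot.observe();p0=np.array(s['position']);R0=Ro.from_euler('xyz',s['ee_rot'])
    if start:p0,R0=np.array(start[0]),Ro.from_euler('xyz',[np.pi,0,start[1]])
    for p,y in tg:
        print(np.round(R0.inv().apply(np.array(p)-p0)*100,1).tolist(),np.round((R0.inv()*Ro.from_euler('xyz',[np.pi,0,y])).as_rotvec(True),1).tolist(),'| world',np.round(p,3),round(y,3))
E
python3 - <<'E'
from h import *
a=push(1.92,.045,.215)
rows([((.5,0,.215),1.8),a])
E
```

```text
[-45.8, -42.5, -0.1] [-0.1, 0.0, 53.3] | world [0.5   0.    0.215] 1.8
[-65.1, -37.4, -0.1] [-0.0, 0.0, 74.5] | world [ 0.697 -0.03   0.215] 1.43
```

>>> {"name": "drive_tool", "arguments": {"series": [[[-45.8,-42.5,0],[0,0,53.3],0],[[-45.8,-42.5,0],[0,0,53.3],0],[[-45.8,-42.5,0],[0,0,53.3],0],[[-45.8,-42.5,0],[0,0,53.3],0],[[-45.8,-42.5,0],[0,0,53.3],0],[[-45.8,-42.5,0],[0,0,53.3],0],[[-45.8,-42.5,0],[0,0,53.3],0],[[-45.8,-42.5,0],[0,0,53.3],0],[[-45.8,-42.5,0],[0,0,53.3],0],[[-45.8,-42.5,0],[0,0,53.3],0],[[-45.8,-42.5,0],[0,0,53.3],0],[[-45.8,-42.5,0],[0,0,53.3],0]]}}

```text
time: 1.35
position: [0.4902, 0.0211, 0.2147]
ee_rot: [3.141, -0.0, 1.8]
wrist_force: [-0.4, 0.8, 0.5]
grip_width: 0.008
gripper_force: 0.0
```

Run:
```python
from h import *
rows([push(1.92,.045,.215)],((.5,0,.215),1.8)); rows([push(1.92,.045,.215)])
```

```text
[-7.4, 18.5, 0.0] [0.0, -0.0, 21.2] | world [ 0.697 -0.03   0.215] 1.43
[-9.7, 19.0, -0.0] [0.0, -0.0, 21.2] | world [ 0.697 -0.03   0.215] 1.43
```

>>> {"name": "drive_tool", "arguments": {"series": [[[-8,18.7,0],[0,0,21.2],0],[[-8,18.7,0],[0,0,21.2],0],[[-8,18.7,0],[0,0,21.2],0],[[-8,18.7,0],[0,0,21.2],0],[[-8,18.7,0],[0,0,21.2],0],[[-8,18.7,0],[0,0,21.2],0],[[-8,18.7,0],[0,0,21.2],0],[[-8,18.7,0],[0,0,21.2],0]]}}

```text
time: 2.15
position: [0.6888, -0.0117, 0.2149]
ee_rot: [-3.141, 0.0, 1.431]
wrist_force: [-0.8, 1.7, -0.0]
grip_width: 0.006
gripper_force: 0.0
```

Run:
```python
from h import *
s=bot.observe();f=bot.grab_frame('wrist');cv2.imwrite('pics/w1.png',f['color'][:,:,::-1]);print(s['position'],s['ee_rot'],f['K'],f['mount'])
rows([push(1.92,.045,.215),push(1.92,.045,.075)])
```

```text
[ 0.68879638 -0.01174239  0.21488568] [-3.14107854e+00  2.36085388e-05  1.43093837e+00] [[286.8571992    0.         325.02485349]
 [  0.         286.8571992  199.11269235]
 [  0.           0.           1.        ]] [[ 2.01906619e-04 -9.57760207e-01 -2.87567985e-01  8.26938292e-02]
 [ 9.99999919e-01  2.93437717e-04 -2.75191850e-04 -4.65116837e-04]
 [ 3.47951097e-04 -2.87567906e-01  9.57760188e-01 -1.68885124e-01]
 [ 0.00000000e+00  0.00000000e+00  0.00000000e+00  1.00000000e+00]]
[-1.7, 1.1, 0.0] [-0.0, -0.0, 0.1] | world [ 0.697 -0.03   0.215] 1.43
[-1.7, 1.1, 14.0] [-0.0, -0.0, 0.1] | world [ 0.697 -0.03   0.075] 1.43
```

View pics/w1.png

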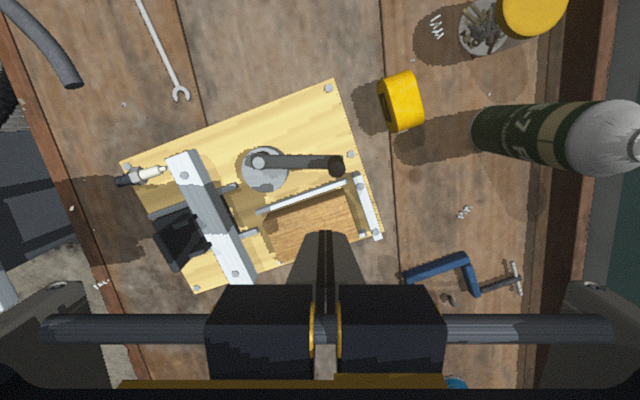

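The wrist view shows the knob top at (337,166) and the pivot top at (258,161). The jig pose looks consistent with my estimate; a quick numeric check follows.

```bash
cat >> h.py <<'E'
def wr(uv,z,s,f):
    T=np.eye(4);T[:3,:3]=Ro.from_euler('xyz',s['ee_rot']).as_matrix();T[:3,3]=s['position']
    return (ray(f['K'],np.linalg.inv(T@f['mount']),uv,z)[:2]-J0)@R2
E
python3 - <<'E'
from h import *
s=bot.observe();f=bot.grab_frame('wrist');print(s['position'],s['ee_rot'])
for n,u,v,z in[('knob',337,166,.108),('piv',258,161,.07),('FL',334,79,.012),('FR',383,238,.012),('RL',120,162,.012)]:print(n,wr((u,v),z,s,f))
rows([push(1.92,.045,.215),push(1.92,.045,.075)])
E
```

```text
[ 0.68901531 -0.01177378  0.21509936] [-3.14156698e+00 -1.01436355e-05  1.43096558e+00]
knob [0.12612035 0.030728  ]
piv [0.04550207 0.05864902]
FL [0.15546884 0.11416654]
FR [ 0.15125416 -0.10570522]
RL [-0.14016279  0.11467203]
[-1.7, 1.0, 0.0] [0.0, -0.0, 0.1] | world [ 0.697 -0.03   0.215] 1.43
[-1.7, 1.0, 14.0] [0.0, -0.0, 0.1] | world [ 0.697 -0.03   0.075] 1.43
```

>>> {"name": "drive_tool", "arguments": {"series": [[[-1.7,1.0,0],[0,0,0],0],[[-1.7,1.0,4],[0,0,0],0],[[-1.7,1.0,8],[0,0,0],0],[[-1.7,1.0,11],[0,0,0],0],[[-1.7,1.0,13],[0,0,0],0],[[-1.7,1.0,14],[0,0,0],0],[[-1.7,1.0,14],[0,0,0],0]]}}

```text
time: 2.95
position: [0.697, -0.0309, 0.0735]
ee_rot: [-3.14, 0.0, 1.43]
wrist_force: [0.8, -0.3, -0.2]
grip_width: 0.008
gripper_force: 0.0
```

Run:
```python
from h import *
s=bot.observe();print(s['position'])
rows([push(1.92,.025,.075)]+[push(c,.019,.075) for c in np.arange(1.9,.89,-.1)])
```

```text
[ 0.69699837 -0.03093317  0.07351565]
[2.1, -0.0, -0.1] [-0.1, 0.0, 0.0] | world [ 0.7   -0.01   0.075] 1.43
[2.9, 0.0, -0.1] [-0.1, 0.0, -1.1] | world [ 0.701 -0.003  0.075] 1.45
[3.7, 0.2, -0.2] [-0.1, 0.0, -6.9] | world [0.704 0.006 0.075] 1.55
[4.6, 0.2, -0.2] [-0.1, 0.0, -12.6] | world [0.706 0.014 0.075] 1.65
[5.5, 0.2, -0.2] [-0.1, 0.0, -18.3] | world [0.706 0.023 0.075] 1.75
[6.3, 0.0, -0.2] [-0.1, -0.0, -24.0] | world [0.706 0.032 0.075] 1.85
[7.2, -0.2, -0.2] [-0.1, -0.0, -29.8] | world [0.705 0.04  0.075] 1.95
[8.0, -0.5, -0.2] [-0.1, -0.0, -35.5] | world [0.703 0.049 0.075] 2.05
[8.8, -0.9, -0.1] [-0.1, -0.0, -41.2] | world [0.701 0.057 0.075] 2.15
[9.5, -1.3, -0.1] [-0.1, -0.0, -47.0] | world [0.697 0.065 0.075] 2.25
[10.2, -1.8, -0.1] [-0.1, -0.0, -52.7] | world [0.693 0.073 0.075] 2.35
[10.8, -2.4, -0.1] [-0.1, -0.0, -58.4] | world [0.688 0.08  0.075] 2.45
```

>>> {"name": "drive_tool", "arguments": {"series": [[[2.1,0,-0.1],[0,0,0],0],[[2.9,0,-0.1],[0,0,-1.1],0],[[3.7,0.1,-0.2],[0,0,-6.9],0],[[4.6,0.2,-0.2],[0,0,-12.6],0],[[5.5,0.2,-0.2],[0,0,-18.3],0],[[6.3,0,-0.2],[0,0,-24],0],[[7.2,-0.2,-0.2],[0,0,-29.8],0],[[8,-0.5,-0.2],[0,0,-35.5],0],[[8.8,-0.9,-0.1],[0,0,-41.2],0],[[9.5,-1.3,-0.1],[0,0,-47],0],[[10.2,-1.8,-0.1],[0,0,-52.7],0],[[10.8,-2.4,-0.1],[0,0,-58.4],0]]}}

```text
time: 4.15
position: [0.6908, 0.0805, 0.0775]
ee_rot: [3.139, 0.004, 2.456]
wrist_force: [4.0, -2.7, 0.2]
grip_width: 0.006
gripper_force: 2.3
```

Run:
```python
from h import *
s=bot.observe();print(s['position'],s['wrist_force'])
f=bot.grab_frame('wrist');cv2.imwrite('pics/w2.png',f['color'][:,:,::-1])
rows([push(c,.019,.075) for c in np.arange(.9,-.01,-.1)])
```

```text
[0.69080641 0.0805131  0.07750313] [ 4.02482223 -2.69729564  0.23451871]
[0.0, -0.2, 0.2] [0.1, 0.2, 0.7] | world [0.688 0.08  0.075] 2.45
[0.9, -0.1, 0.2] [0.1, 0.2, -5.0] | world [0.682 0.086 0.075] 2.55
[1.8, -0.0, 0.2] [0.1, 0.2, -10.8] | world [0.676 0.092 0.075] 2.65
[2.6, -0.0, 0.2] [0.1, 0.2, -16.5] | world [0.669 0.098 0.075] 2.75
[3.5, -0.1, 0.2] [0.1, 0.2, -22.2] | world [0.662 0.102 0.075] 2.85
[4.3, -0.3, 0.2] [0.1, 0.2, -28.0] | world [0.654 0.106 0.075] 2.95
[5.2, -0.6, 0.2] [0.1, 0.2, -33.7] | world [0.646 0.109 0.075] 3.05
[6.0, -1.0, 0.2] [0.1, 0.2, -39.4] | world [0.638 0.112 0.075] 3.15
[6.7, -1.4, 0.2] [0.1, 0.2, -45.1] | world [0.629 0.113 0.075] 3.25
[7.4, -1.9, 0.2] [0.0, 0.2, -50.9] | world [0.62  0.114 0.075] 3.35
```

View pics/w2.png

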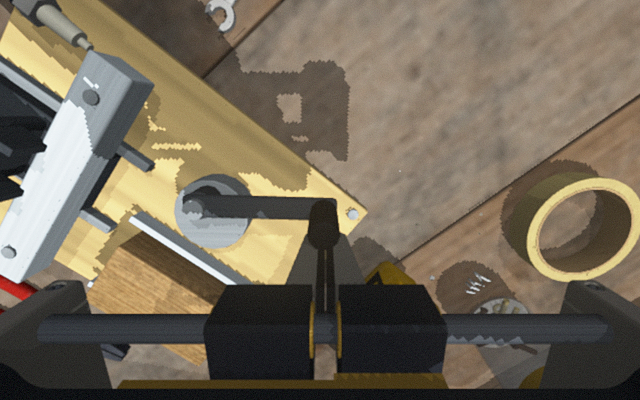

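The finger is on the knob (322,205) and the lever is turning; the pivot is at (195,202). I'll continue to about 0.1 rad short of the low point.

>>> {"name": "drive_tool", "arguments": {"series": [[[0.9,-0.1,0.1],[0,0,-5],0],[[1.8,0,0.1],[0,0,-10.8],0],[[2.6,0,0.1],[0,0,-16.5],0],[[3.5,-0.1,0.1],[0,0,-22.2],0],[[4.3,-0.3,0.1],[0,0,-28],0],[[5.2,-0.6,0.1],[0,0,-33.7],0],[[6,-1,0.1],[0,0,-39.4],0],[[6.6,-1.3,0.1],[0,0,-44],0],[[6.6,-1.3,0.1],[0,0,-44],0]]}}

```text
time: 5.1
position: [0.6311, 0.1131, 0.0763]
ee_rot: [3.141, 0.003, -3.064]
wrist_force: [2.0, 0.6, 2.2]
grip_width: 0.004
gripper_force: 1.0
```

Run:
```python
from h import *
s=bot.observe();print(s['position'],s['ee_rot'],s['wrist_force'])
f=bot.grab_frame('wrist');cv2.imwrite('pics/w3.png',f['color'][:,:,::-1])
print((s['position'][:2]-PIV)@R2)
rows([push(c,.019,.075) for c in np.arange(.1,-.01,-.05)])
```

```text
[0.63105432 0.11314705 0.07633668] [ 3.14097662  0.00349052 -3.06446116] [1.99645013 0.6487549  2.15525056]
[0.02945461 0.08232086]
[0.2, 0.0, 0.1] [0.0, 0.2, -2.0] | world [0.629 0.113 0.075] 3.25
[0.6, 0.1, 0.1] [0.0, 0.2, -4.8] | world [0.625 0.113 0.075] 3.3
[1.1, 0.1, 0.1] [0.0, 0.2, -7.7] | world [0.62  0.114 0.075] 3.35
```

View pics/w3.png

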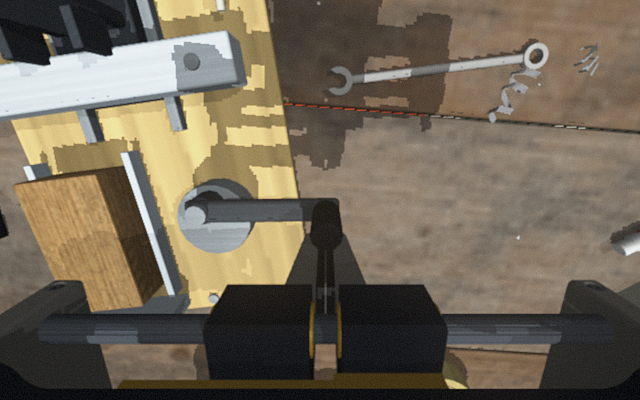

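The lever lies along the tool y axis (image-horizontal from (195,215) to (325,207)), which gives cam ≈ 0.13 rad. I'll do the last bit slowly.

>>> {"name": "drive_tool", "arguments": {"series": [[[0.3,0,0.1],[0,0,-2.5],0],[[0.6,0.1,0.1],[0,0,-4.8],0],[[0.8,0.1,0.1],[0,0,-6.2],0],[[1.0,0.1,0.1],[0,0,-7.5],0],[[1.1,0.1,0.1],[0,0,-7.5],0],[[1.1,0.1,0.1],[0,0,-7.5],0],[[1.1,0.1,0.1],[0,0,-7.5],0]]}}

```text
time: 5.85
position: [0.619, 0.1123, 0.0737]
ee_rot: [3.142, 0.0, -2.935]
wrist_force: [3.4, 1.1, 3.3]
grip_width: 0.004
gripper_force: 2.1
```

Run:
```python
from h import *
s=bot.observe();print(s['position'],s['ee_rot'],s['wrist_force'])
d=(s['position'][:2]-PIV)@R2;print(d,'cam',(d[0]-.0187)/.085)
f=bot.grab_frame('top');i=f['color'][145:281,260:380,::-1];cv2.imwrite('pics/t2.png',cv2.resize(i,None,fx=4.4,fy=4.4,interpolation=cv2.INTER_CUBIC))
```

```text
[0.61899601 0.11227094 0.07365366] [ 3.14151447e+00  2.38905147e-04 -2.93537657e+00] [3.42703674 1.12001257 3.33127037]
[0.01747594 0.08395851] cam -0.01440065941482588
```

>>> {"name": "drive_tool", "arguments": {"series": [[[-1,0,0],[0,0,0],0],[[-3,0,0],[0,0,0],0],[[-3,0,-4],[0,0,0],0],[[-3,0,-8],[0,0,0],0],[[-3,0,-11],[0,0,0],0],[[-3,0,-13],[0,0,0],0],[[-3,0,-13],[0,0,0],0]]}}

```text
time: 6.6
position: [0.6493, 0.1184, 0.206]
ee_rot: [-3.141, 0.002, -2.935]
wrist_force: [-0.5, -0.0, -0.6]
grip_width: 0.006
gripper_force: 0.0
```

Run:
```python
from h import *
s=bot.observe();print(s['position'],s['ee_rot'],s['wrist_force'])
f=bot.grab_frame('wrist');cv2.imwrite('pics/w4.png',f['color'][:,:,::-1])
p=J0+R2@[-.115,0]
rows([(np.r_[p,.205],A+np.pi),(np.r_[p,.068],A+np.pi)])
```

```text
[0.64927163 0.11835407 0.20599109] [-3.14126053e+00  2.38787343e-03 -2.93479554e+00] [-0.54736791 -0.04761775 -0.55018746]
[20.6, -13.9, -0.1] [-0.0, 0.0, -0.1] | world [ 0.475 -0.06   0.205] 3.35
[20.6, -13.9, 13.6] [-0.0, 0.0, -0.1] | world [ 0.475 -0.06   0.068] 3.35
```

View pics/w4.png

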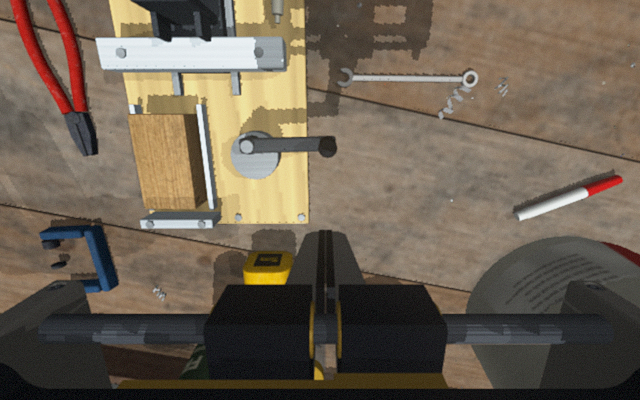

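The wrist view shows the lever bar image-horizontal (pivot (246,145), knob top (328,147)), parallel to the crosshead's front edge ((102,70) to (283,68)). Numeric check next, together with moving over to the tab.

Run:
```python
from h import *
s=bot.observe();f=bot.grab_frame('wrist')
k=wr((328,147),.108,s,f);v=wr((246,145),.07,s,f);b=wr((285,146),.066,s,f);b2=wr((312,146),.066,s,f);x1=wr((102,70),.05,s,f);x2=wr((283,68),.05,s,f)
print(k,v,b,b2,x1,x2,'c',np.arctan2(k[0]-v[0],k[1]-v[1]),np.arctan2(k[0]-.044,k[1]-.055))
```

```text
[0.03957103 0.1428121 ] [0.04170262 0.05770112] [0.04323188 0.09778073] [0.04327225 0.12634409] [-0.03303119 -0.09043329] [-0.03470651  0.09683359] c -0.025039636514162897 -0.05039418021990895
```

>>> {"name": "drive_tool", "arguments": {"series": [[[20.6,-13.9,-0.1],[0,0,0],0],[[20.6,-13.9,-0.1],[0,0,0],0],[[20.6,-13.9,-0.1],[0,0,0],0],[[20.6,-13.9,-0.1],[0,0,0],0],[[20.6,-13.9,-0.1],[0,0,0],0],[[20.6,-13.9,-0.1],[0,0,0],0],[[20.6,-13.9,-0.1],[0,0,0],0],[[20.6,-13.9,-0.1],[0,0,0],0]]}}

```text
time: 7.5
position: [0.4754, -0.0596, 0.2038]
ee_rot: [3.141, -0.001, -2.935]
wrist_force: [0.7, 0.0, 0.6]
grip_width: 0.006
gripper_force: 0.0
```

Run:
```python
from h import *
s=bot.observe();print(s['position'],s['ee_rot'],(s['position'][:2]-J0)@R2)
f=bot.grab_frame('wrist');cv2.imwrite('pics/w5.png',f['color'][:,:,::-1])
for u in[(-.085,0,.102),(-.085,.025,.102),(-.085,-.025,.102)]:
    T=np.eye(4);T[:3,:3]=Ro.from_euler('xyz',s['ee_rot']).as_matrix();T[:3,3]=s['position'];M=np.linalg.inv(T@f['mount'])
    q=M@np.r_[J0+R2@u[:2],u[2],1];print((f['K']@q[:3])/q[2])
```

```text
[ 0.47541839 -0.05960524  0.20380744] [ 3.14100342e+00 -1.03222751e-03 -2.93455377e+00] [-0.1145554   0.00050663]
[323.2049873  227.40018675   1.        ]
[347.8172042  227.35778357   1.        ]
[298.58735664 227.44259925   1.        ]
```

View pics/w5.png

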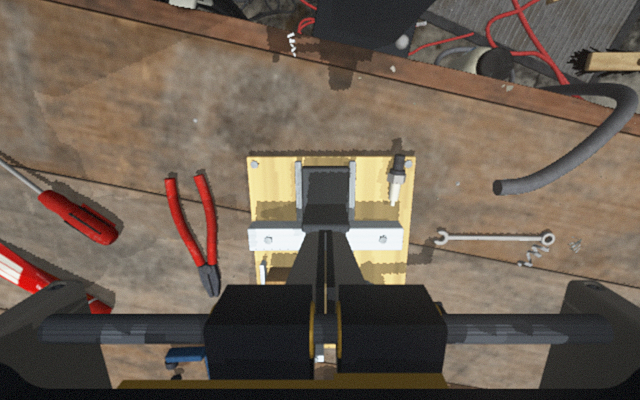

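The view shows the tab directly ahead of the fingers, around (325,225), with the spark plug at (397,180), well off the path. I'll descend behind the tab, then push forward (tool -x).

>>> {"name": "drive_tool", "arguments": {"series": [[[0,0,4],[0,0,0],0],[[0,0,8],[0,0,0],0],[[0,0,11],[0,0,0],0],[[0,0,13],[0,0,0],0],[[0,0,13.5],[0,0,0],0],[[0,0,13.5],[0,0,0],0],[[-1,0,13.5],[0,0,0],0],[[-1.8,0,13.5],[0,0,0],0],[[-2.3,0,13.5],[0,0,0],0],[[-2.8,0,13.5],[0,0,0],0],[[-3.3,0,13.5],[0,0,0],0],[[-3.8,0,13.5],[0,0,0],0]]}}

```text
time: 8.75
position: [0.5126, -0.0522, 0.0697]
ee_rot: [-3.142, -0.0, -2.935]
wrist_force: [-3.5, -0.5, 2.3]
grip_width: 0.003
gripper_force: 1.7
```

Run:
```python
from h import *
s=bot.observe();print((s['position'][:2]-J0)@R2,s['position'][2],s['wrist_force'][:2]@R2)
```

```text
[-7.66427295e-02  9.61401558e-05] 0.0697483447069343 [-3.54028741  0.21751136]
```

>>> {"name": "drive_tool", "arguments": {"series": [[[-0.5,0,0],[0,0,0],0],[[-1,0,0],[0,0,0],0],[[-1.5,0,0],[0,0,0],0],[[-2,0,0],[0,0,0],0],[[-2.4,0,0],[0,0,0],0],[[-2.8,0,0],[0,0,0],0],[[-3.2,0,0],[0,0,0],0],[[-3.5,0,0],[0,0,0],0],[[-3.7,0,0],[0,0,0],0],[[-3.8,0,0],[0,0,0],0]]}}

```text
time: 9.75
position: [0.5496, -0.0443, 0.0695]
ee_rot: [3.141, -0.0, -2.935]
wrist_force: [-4.2, 0.0, 2.7]
grip_width: 0.006
gripper_force: 1.9
```

>>> {"name": "drive_tool", "arguments": {"series": [[[-0.1,0,0],[0,0,0],0],[[-0.2,0,0],[0,0,0],0],[[-0.3,0,0],[0,0,0],0],[[-0.3,0,0],[0,0,0],0]]}}

```text
time: 10.15
position: [0.5501, -0.0441, 0.0693]
ee_rot: [3.141, -0.005, -2.934]
wrist_force: [-11.5, -2.8, 8.3]
grip_width: 0.006
gripper_force: 6.0
```

Run:
```python
from h import *
s=bot.observe();print((s['position'][:2]-J0)@R2,s['position'][2],s['wrist_force'][:2]@R2)
```

```text
[-0.03833548  0.00019158] 0.06930233198031195 [-11.87396815  -0.37633096]
```

>>> {"name": "drive_tool", "arguments": {"series": [[[-0.2,0,0],[0,0,0],0],[[-0.4,0,0],[0,0,0],0],[[-0.4,0,0],[0,0,0],0]]}}

```text
time: 10.45
position: [0.55, -0.044, 0.0689]
ee_rot: [3.14, -0.012, -2.934]
wrist_force: [-25.0, -7.6, 19.3]
grip_width: 0.006
gripper_force: 13.3
```

Run:
```python
from h import *
s=bot.observe();print((s['position'][:2]-J0)@R2,s['wrist_force'][:2]@R2)
```

```text
[-0.03838233  0.00035023] [-26.04995832  -2.3102812 ]
```

Solid stop at 26 N. I'll back off along tool +x, lift, and look from above.

>>> {"name": "drive_tool", "arguments": {"series": [[[1,0,0],[0,0,0],0],[[3,0,0],[0,0,0],0],[[4,0,-3],[0,0,0],0],[[4,0,-8],[0,0,0],0],[[4,0,-13],[0,0,0],0],[[9,0,-15],[0,0,0],0],[[14,0,-15],[0,0,0],0],[[14,0,-15],[0,0,0],0],[[14,0,-15],[0,0,0],0]]}}

```text
time: 11.35
position: [0.4196, -0.0721, 0.2204]
ee_rot: [-3.14, 0.003, -2.935]
wrist_force: [1.1, 0.8, 0.5]
grip_width: 0.004
gripper_force: 0.0
```

Run:
```python
from h import *
s=bot.observe();print(s['wrist_force'])
f=bot.grab_frame('top');i=f['color'][145:281,260:380,::-1];cv2.imwrite('pics/t3.png',cv2.resize(i,None,fx=4.4,fy=4.4,interpolation=cv2.INTER_CUBIC))
```

```text
[1.08439824 0.83900461 0.45255107]
```

View pics/t3.png

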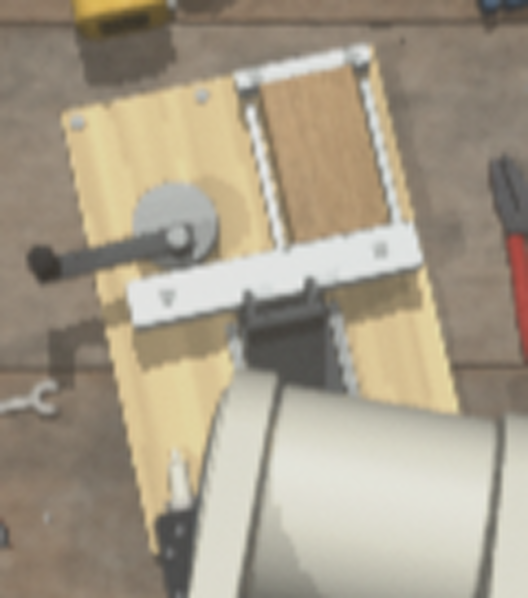

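The view shows the offcut at the fence and the crosshead against it (front edge from (127,287) to (414,225)). The knob is at (43,263) and the pivot at (178,237).

Run:
```python
from h import *
f=bot.grab_frame('top')
P=lambda u,v,z:(ray(f['K'],f['world_to_cam'],(u/4.4+259.6,v/4.4+144.6),z)[:2]-J0)@R2
k=P(43,263,.108);v=P(178,237,.07);print(k,v,np.arctan2(k[0]-.044,k[1]-.055),np.arctan2(k[0]-v[0],k[1]-v[1]))
print([P(*q,.052)[0]+.04 for q in[(127,287),(414,225)]])
```

```text
[0.03952354 0.13898345] [0.04479686 0.05491423] -0.053251284139892024 -0.06264382576288498
[np.float64(0.06331703158948802), np.float64(0.063514548253456)]
```

The slide is home. I'll take one closer look at the lever angle from the earlier wrist picture.

Run:
```python
import cv2
i=cv2.imread('pics/w4.png')[30:170,215:345]
cv2.imwrite('pics/w4c.png',cv2.resize(i[:95+45],None,fx=4.2,fy=4.2,interpolation=cv2.INTER_CUBIC))
```

```text
(no output)
```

View pics/w4c.png

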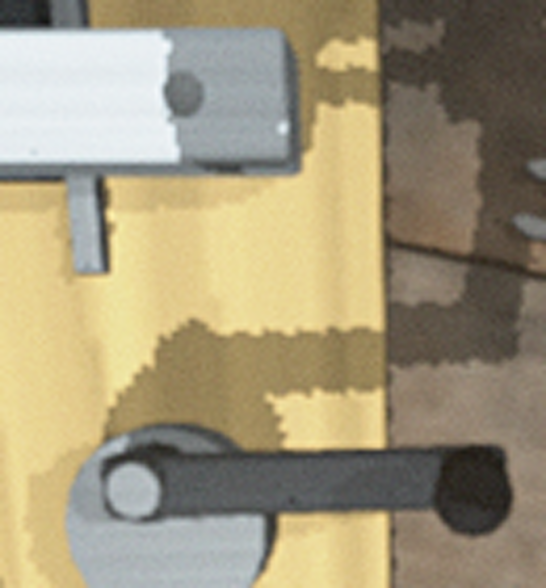

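The bar slopes about -0.035 against the crosshead's -0.005, so the cam is about 2° off the low point, which is close enough. Handing in.

```bash
python3 -c "
from workcell import bot
print(bot.hand_in())"
```

```text
the job is handed in; nothing more can be done
None
```

The job is handed in: the cam lever points straight left, within about 2–3° of the low point by my measurements. The slide was pushed to a solid stop, with the offcut against the end fence; neither the offcut nor the other things were touched.

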